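# Load the gel cassette into the leaning reader

## Task

Take the flat gel cassette out of its upright stand and slide it all the way down into the left-leaning slot of the white reader, keeping hold of it until it is home on the bottom of the slot; then let go and leave it there. Leave the small bottle and the tape roll where they are.

Things in the scene. Friction and masses are not known exactly. Their poses are not given: they have to be found in the camera images.
- cassette_centre (a point): Centre of the gel cassette: stiff flat slab, grey frame round a clear window, dark grip ridges on both faces near its top; about 160 g. x: its 10 mm thickness, y: its 90 mm width, z: its 120 mm height, to the ridged end, which stays uppermost; lower edge 60 mm below this point. Front and back are alike. Starts upright in the stand; grip it across the thickness near the top.
- stand: Low fixed grey stand, foot 80 x 130 mm, on the left or the right, the reader in the other place. Origin: centre of its underside. Upright groove 13 mm (x) by 95 mm (y), centred on the origin, open upwards; floor 8 mm, top of walls 38 mm above the origin. The cassette stands in it, its axes parallel to the stand's, and is pulled straight up.
- reader_slot: Slot of the reader. Origin: centre of the slot's floor, 48 mm above the bench. z points up out of the slot, leaning 30 degrees from vertical to the robot's left (the cassette slides down and to the right); x: the slot's 13 mm gap, pointing right and up; y: its 94 mm width. Straight walls to z = 60 mm, then a lead-in flaring to 23 x 104 mm at z = 68 mm. Seated, the cassette's centre is at z = 60 mm.
- reader: The white reader, a fixed rigid desktop unit without spring or catch: base 150 x 124 mm and 32 mm high, origin at the centre of its underside, x pointing to the robot's right; above the base rises the leaning slot block, its mouth about 107 mm above the bench. The upper 50 mm of a seated cassette stand out of it.
- bottle_centre (a point): Centre (half-way up) of a small closed bottle, 35 mm across and 62 mm tall, standing loose between the stand and the reader. To be left alone.
- tape_centre (a point): Centre of a loose roll of tape, 98 mm across and 25 mm tall, lying flat near the front edge. To be left alone.
Not all that is in view belongs to the job. Leave any blue look-alike of the part that bears cassette_centre alone.

How it is judged:
By the outcome, as a careful person would: the job done as asked, in the order asked, and still so for the second after the job is handed in, with the robot touching nothing.
It also fails if it takes over 43 s, if anything falls off the work surface, if the arm or the gripper's body presses on something with over 40 N, if the wrist force passes 120 N, or if a joint passes its speed limit or range.

## Robot

A 7-joint arm with a two-finger parallel gripper is mounted at the origin on a cart in front of the work surface, level with it; the furniture and walls round the work are solid. World frame = base frame: x ahead of the robot, y to its left, z up, the work surface at z = 0. Lengths are in m, angles in rad, forces in N, time in s.
With the tool pointing down it reaches from about 0.425 to 0.925 m from the base axis. Payload 6.8 kg.
Tool frame: the origin (TCP) lies on the front face of the gripper's body, between the roots of the fingers; the fingertips stand 73 mm ahead of it and the grasp point (between the pads) lies 54 mm ahead of it (tcp_to_tips is the distance from the TCP to the fingertips, in m); z points along the fingers, x is the direction in which the jaws open and shut, and the axes are right-handed (so a half turn about z gives the same grasp; the last joint's range is limited). The gripper opens to 85 mm and grips with 20 to 120 N. Pads are 22 mm wide; open, the fingers measure 114 mm over their backs; the gripper's body (76 mm by 85 mm) begins 54 mm behind the grasp point. The pads swing forward as they close: fully open they stand 13 mm farther back than shut.
Start: joints at [1.162, 0.477, 0.022, 1.555, -0.011, 1.109, -0.083], TCP at [0.2, -0.645, 0.304] pointing down, gripper open.
Joint ranges: [-2.96, 2.96], [-0.34, 2.1], [-1.41, 1.46], [0.24, 2.44], [-1.37, 4.51], [0.17, 1.92], [-2.96, 2.96]. Speed limits (rad/s): [2.39, 2.39, 3.14, 3.14, 3.14, 3.14, 3.14].

## Interface

Orientations are given as a unit quaternion [w, x, y, z].
In Python, from station import get_obs, read_camera, hand_in, look_for, silhouettes, tcp_to_tips gives the robot as it stands. The module is installed in compiled form; this text tells all that it offers.
- The arm moves only by the tool apply_moves, never from a script. Its argument "moves" is a list of rows, each a list of 3 entries, a list of its own where there are three numbers: the shift along the tool's x, y, z in units of 25 mm (1.0 is 25 mm), then the turn, a rotation vector about the tool's x, y, z in units of 10 degrees (1.0 is 10 degrees), then the gripper's target within -1 to 1 (fully open at 1, half-way at 0, shut at -1). In form: [[[dx, dy, dz], [rx, ry, rz], jaw], ...]. A call has 1 to 20 rows; each row is the pose to reach, as a shift and turn from the pose commanded when the call began, along the tool's axes at that moment; what a row does not reach only later rows make up. A row lasts 1/8 s, in which the tool goes at most 62.5 mm and 10.7 degrees, less where a joint would pass 70% of its speed; a pose out of reach is approached as far as the arm can. A call with a gripper value outside its range is refused whole. The fingers move at their own pace and stop on an object; "force" is the grip in N (left out, the last holds). Time passes only in rows, so rows that repeat a pose let the fingers close. It gives the time, the measured TCP pose, the force and the opening at its end, in the units of the state.
- get_obs(): the state, without advancing time (a new reading comes with each control period).
- read_camera(name): name is "scene" or "top" or "wrist"; returns a dict with "color" (384x512x3 uint8, red, green, blue), "mtx" (3x3 intrinsics, pixels), "eye" and "rotation" of the camera in the world; the wrist camera has in their place "hand_eye" (4x4, takes a point from camera to tool coordinates, whose origin is the TCP and whose axes are the tool frame's). Camera axes: x right, y up, looking along -z (the intrinsics and any distortion apply to the point x, -y, -z); pixel columns grow to the right and rows downward; lengths in m; the calibration is good to about 2 mm. A picture is of the moment at which its call begins: read the wrist's pose just before it. There is no depth.
- hand_in(): hands the job in, once; it reports no verdict.
Trained networks look in the newest picture that a camera, given by its name, has taken for a name from the list of things; names that differ only in an ending like _2 or _b are one class to them, and where a whole thing is asked for, a point or a joint stands for the part that bears it (a point fixed in the world has none). Each returns a list of dicts, best first, with "conf" (0 to 1); they miss things now and then, are a little off and sometimes report something else, mostly with a low value. They report only what shows in the picture. A call takes as long as a camera call. They do not tell look-alikes from the thing itself.
- look_for(camera, query): "pixel" ([row, column] in pixels, amid what is visible of it).
- silhouettes(camera, query): "mask" (384x512 bool, what is visible of it) and "pixel" ([row, column] in pixels, amid what is visible of it).
The state is a dict: "t": time; "q": joint angles; "joint_vel": joint speeds; "joint_torque": joint torques, N m; "eef_pos": TCP position; "tool_rot": TCP orientation; "contact_force": force on the tool from outside, world axes, zero at the start; "torque": the same for the moment, N m; "gripper_width": opening from 0.0 (shut) to 1.0 (fully open).
Only numpy, scipy, OpenCV 4.12 (cv2) and the standard library are available. Lean on these libraries where they do the work, as an engineer would, in place of code of your own. Each camera call takes 0.05 s, during which the arm holds its last target.

## Working session

There is one attempt and no reset: what is moved stays moved. The work goes in short steps, Python scripts to look and compute and a tool call to move; the robot and the scene stay as the last step left them, time stands still between calls to the robot, and variables do not carry over. Pictures are saved under pics/ and viewed, and the job is handed in when it is done.

Besides the shell and the picture viewer there is one more tool, called after "Emit:" as a command line: name --argument value ..., lists and objects as JSON in quotes. apply_moves: Moves the arm, as the interface text tells. Its arguments: {"type":"object","properties":{"moves":{"type":"array"},"force":{"type":"number"}},"required":["moves"]}

```bash
mkdir -p pics; ls; python3 - <<'E'
from station import *
import cv2,json,numpy as np,pickle
o=get_obs();print(o)
d={}
for c in ["scene","top","wrist"]:
    r=read_camera(c);cv2.imwrite(f"pics/{c}0.png",r["color"][:,:,::-1]);print(c,{k:np.round(v,4).tolist() for k,v in r.items() if k!="color"})
    d[c]=r
    for n in ["cassette_centre","stand","reader_slot","reader","bottle_centre","tape_centre"]:
        try:
            s=silhouettes(c,n); print(c,n,[(np.round(x["pixel"]).tolist(),round(float(x["conf"]),2),int(x["mask"].sum())) for x in s][:4]); d[c,n]=s
        except Exception as e: print(n,e)
d["obs"]=o
pickle.dump(d,open("d0.pkl","wb"))
print(get_obs()["t"])
E
```

```text
pics
{'t': 0.0, 'q': array([ 1.16190131,  0.47778325,  0.02233278,  1.55649181, -0.01149017,
        1.10928727, -0.08311034]), 'joint_vel': array([ 9.20697007e-04, -6.63080573e-04, -2.29747713e-03, -2.27671974e-04,
       -1.25767928e-03, -1.60002036e-03,  4.17591199e-05]), 'joint_torque': array([-2.54479355e-04, -5.96447539e+01,  1.60733432e+00, -2.81192619e+01,
        1.23047177e-02,  9.25613655e-03, -2.86216823e-05]), 'eef_pos': array([ 0.19984304, -0.64424002,  0.30291972]), 'tool_rot': array([-4.87170453e-04,  8.05077316e-01, -5.93169173e-01, -7.81332566e-04]), 'contact_force': array([ 0.40047855,  0.41478869, -1.2337142 ]), 'torque': array([-0.01129031, -0.03562794, -0.00470501]), 'gripper_width': 1.0022060120886793}
scene {'mtx': [[389.9593, 0.0, 259.3818], [0.0, 389.9593, 195.9064], [0.0, 0.0, 1.0]], 'eye': [0.0599, -0.386, 0.6253], 'rotation': [0.8439, 0.3834, -0.1651, -0.337]}
scene cassette_centre [([285.0, 295.0], 0.75, 1945), ([239.0, 358.0], 0.59, 681), ([200.0, 278.0], 0.23, 322)]
scene stand [([265.0, 357.0], 0.92, 1731)]
scene reader_slot [([157.0, 237.0], 0.63, 15
[... 268 characters left out ...]
otation': [-0.6961, -0.0793, 0.0782, 0.7092]}
top cassette_centre [([169.0, 356.0], 0.69, 844), ([242.0, 358.0], 0.61, 671)]
top stand [([181.0, 346.0], 0.69, 1165)]
top reader_slot [([168.0, 189.0], 0.91, 1830)]
top reader [([171.0, 188.0], 0.69, 3685)]
top bottle_centre [([172.0, 257.0], 0.49, 224)]
top tape_centre [([241.0, 274.0], 0.83, 610)]
wrist {'mtx': [[314.1725, 0.0, 251.186], [0.0, 314.1725, 192.0848], [0.0, 0.0, 1.0]], 'hand_eye': [[1.0, 0.0008, 0.0003, -0.001], [0.0008, -0.9596, -0.2814, -0.0713], [0.0001, 0.2814, -0.9596, -0.0696], [0.0, 0.0, 0.0, 1.0]]}
wrist cassette_centre []
wrist stand []
wrist reader_slot []
wrist reader []
wrist bottle_centre []
wrist tape_centre []
1.05
```

View pics/scene0.png

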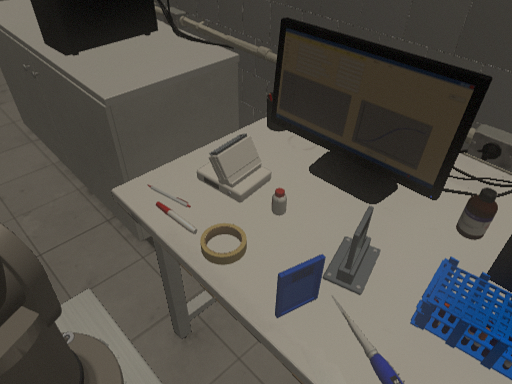

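View pics/top0.png

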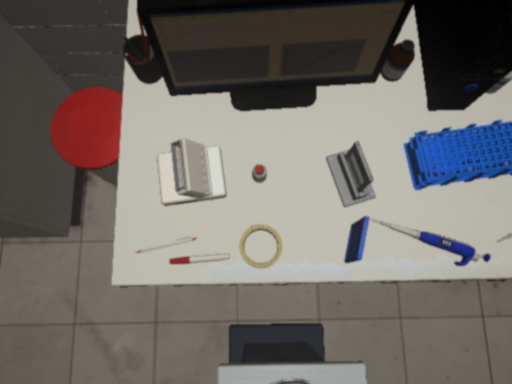

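View pics/wrist0.png

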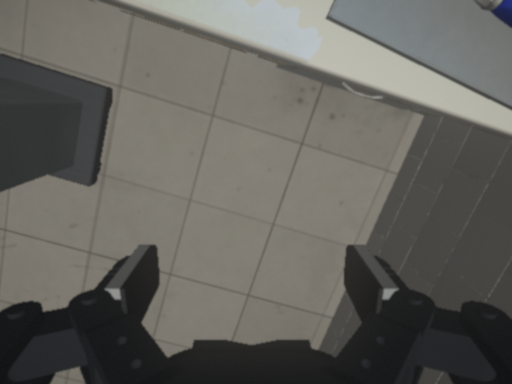

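```bash
cat > h.py <<'E'
import numpy as np,cv2,pickle
from scipy.spatial.transform import Rotation as R
def quat(q): return R.from_quat([q[1],q[2],q[3],q[0]])
def cam(r,obs=None):
    K=np.array(r["mtx"])
    if "hand_eye" in r:
        H=np.array(r["hand_eye"]);T=np.eye(4);T[:3,:3]=quat(obs["tool_rot"]).as_matrix();T[:3,3]=obs["eef_pos"]
        M=T@H; return K,M[:3,:3],M[:3,3]
    q=np.array(r["rotation"]); Rm=quat(q).as_matrix() if q.size==4 else q
    return K,Rm,np.array(r["eye"])
def proj(c,P):
    K,Rm,e=c; p=(np.atleast_2d(P)-e)@Rm; z=-p[:,2]
    return np.c_[K[0,2]+K[0,0]*p[:,0]/z, K[1,2]-K[1,1]*p[:,1]/z]  # col,row
def ray(c,col,row):
    K,Rm,e=c; d=Rm@np.array([(col-K[0,2])/K[0,0],-(row-K[1,2])/K[1,1],-1]); return e,d
def atz(c,col,row,z):
    e,d=ray(c,col,row); return e+d*(z-e[2])/d[2]
def box(x0,x1,y0,y1,z0,z1): return np.array([[x,y,z] for x in(x0,x1) for y in(y0,y1) for z in(z0,z1)])
def pose2(x,y,yaw,P,z=0): 
    return R.from_euler('z',yaw).apply(P)+[x,y,z]
E
python3 - <<'E'
from h import *
d=pickle.load(open("d0.pkl","rb"))
for c,n,px in [("top","stand",(181,346)),("top","reader",(171,188)),("top","bottle_centre",(172,257)),("top","tape_centre",(241,262)),("scene","stand",(265,357)),("scene","bottle_centre",(199,277)),("scene","tape_centre",(254,226)),("scene","reader",(170,238)),("scene",'mon',(205,400)),("top",'mon',(95,270))]:
    print(c,n,atz(cam(d[c]),px[1],px[0],0.02).round(3))
t=d["top"]["color"][:,:,::-1];s=d["scene"]["color"][:,:,::-1]
a=cv2.resize(t[120:220,140:240],None,fx=4,fy=4,interpolation=cv2.INTER_CUBIC)
b=cv2.resize(t[120:220,300:400],None,fx=4,fy=4,interpolation=cv2.INTER_CUBIC)
cv2.imwrite("pics/tz.png",np.hstack([a,b]))
a=cv2.resize(s[120:220,180:280],None,fx=4,fy=4,interpolation=cv2.INTER_CUBIC)
b=cv2.resize(s[200:300,300:400],None,fx=4,fy=4,interpolation=cv2.INTER_CUBIC)
cv2.imwrite("pics/sz.png",np.hstack([a,b]))
E
```

```text
top stand [ 0.548 -0.144  0.02 ]
top reader [0.579 0.225 0.02 ]
top bottle_centre [0.573 0.063 0.02 ]
top tape_centre [0.412 0.055 0.02 ]
scene stand [ 0.555 -0.171  0.02 ]
scene bottle_centre [0.582 0.075 0.02 ]
scene tape_centre [0.384 0.028 0.02 ]
scene reader [0.59  0.223 0.02 ]
scene mon [ 0.779 -0.136  0.02 ]
top mon [0.769 0.027 0.02 ]
```

View pics/tz.png

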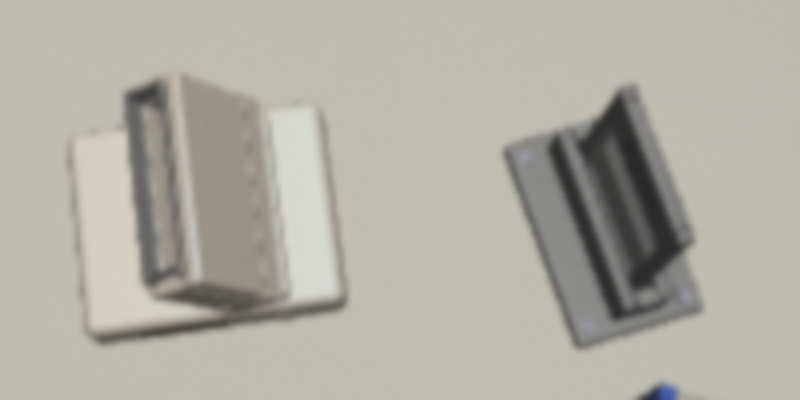

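View pics/sz.png

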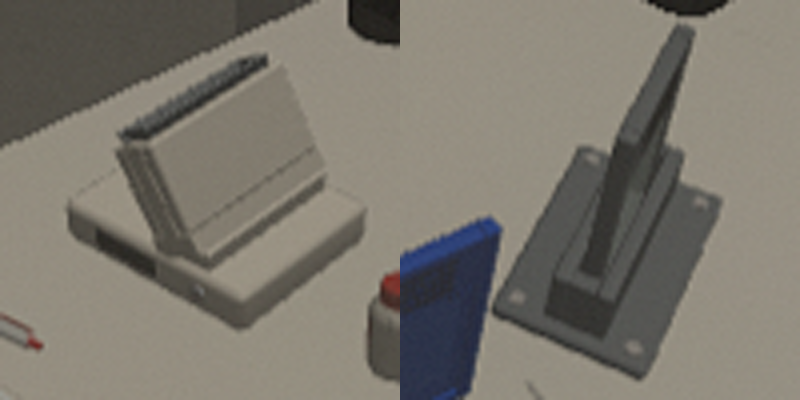

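```bash
cat > fit0.py <<'E'
from h import *
from scipy.optimize import least_squares
d=pickle.load(open("d0.pkl","rb"))
T=cam(d["top"]);S=cam(d["scene"])
def zp(X,Y,ox,oy,x0): return np.array([(X-x0+.5)/4-.5+ox,(Y+.5)/4-.5+oy])
tS=lambda X,Y:zp(X,Y,300,120,400); tR=lambda X,Y:zp(X,Y,140,120,0)
sS=lambda X,Y:zp(X,Y,300,200,400); sR=lambda X,Y:zp(X,Y,180,120,0)
# stand: x axis to the right (yaw+..), y away
st=[(T,tS(505,148),(-.04,.065,'f')),(T,tS(580,347),(-.04,-.065,'f')),(T,tS(702,310),(.04,-.065,'f')),
 (S,sS(582,148),(-.04,.065,'f')),(S,sS(493,310),(-.04,-.065,'f')),(S,sS(642,372),(.04,-.065,'f')),(S,sS(721,204),(.04,.065,'f')),
 (S,sS(693,28),(.005,.045,.128)),(S,sS(680,26),(-.005,.045,.128)),(S,sS(621,135),(-.005,-.045,.128)),(S,sS(637,143),(.005,-.045,.128)),
 (T,tS(637,86),(.005,.045,.128)),(T,tS(624,86),(-.005,.045,.128)),(T,tS(692,239),(.005,-.045,.128))]
rd=[(T,tR(70,137),(-.075,.062,'f')),(T,tR(92,335),(-.075,-.062,'f')),(T,tR(343,298),(.075,-.062,'f')),(T,tR(320,103),(.075,.062,'f')),
 (S,sR(68,202),(-.075,-.062,'f')),(S,sR(240,295),(.075,-.062,'f')),(S,sR(365,208),(.075,.062,'f'))]
def run(obs,x0):
    def P(p):
        out=[]
        for c,px,m in obs:
            m=[m[0],m[1],p[3] if m[2]=='f' else m[2]]
            out.append(proj(c,pose2(p[0],p[1],p[2],np.array([m])))[0]-px)
        return np.array(out)
    r=least_squares(lambda p:P(p).ravel(),x0,loss='soft_l1')
    print(r.x.round(4),np.degrees(r.x[2]).round(2));print(P(r.x).round(1).tolist());return r.x
s=run(st,[.55,-.16,np.radians(-69),.008]); r=run(rd,[.58,.225,np.radians(-84),.032])
E
python3 fit0.py
```

```text
[ 0.5635 -0.1574 -1.2936  0.0055] -74.12
[[-0.9, -0.9], [-1.3, 0.1], [0.4, -0.4], [0.1, -0.5], [-1.1, 0.2], [0.7, 2.3], [1.1, -0.2], [1.4, 0.6], [-0.4, -0.7], [-1.6, 1.2], [-0.2, 1.3], [-0.4, -1.3], [-1.6, 0.0], [1.1, 0.2]]
[ 0.5696  0.2163 -1.4519  0.031 ] -83.19
[[-0.8, -1.4], [-1.8, 0.5], [0.9, 0.9], [0.2, -1.3], [-1.6, 0.3], [0.2, 2.2], [1.4, -0.3]]
```

```bash
cat >> h.py <<'E'
def tool_R(xaxis,zaxis):
    x=np.array(xaxis,float);z=np.array(zaxis,float);z/=np.linalg.norm(z);x-=z*(x@z);x/=np.linalg.norm(x)
    return np.c_[x,np.cross(z,x),z]
def delta(o,pos,Rm,base=None):
    p0,R0=(o["eef_pos"],quat(o["tool_rot"]).as_matrix()) if base is None else base
    return (R0.T@(np.array(pos)-p0)/.025).round(2).tolist(), (np.degrees(R.from_matrix(R0.T@Rm).as_rotvec())/10).round(2).tolist()
def ang(a): a=np.radians(a); return [np.cos(a),np.sin(a),0]
E
python3 - <<'E'
from h import *
from station import get_obs
o=get_obs();print(o["t"],o["eef_pos"])
print(delta(o,[.555,-.157,.31],tool_R(ang(-74.1),[0,0,-1])))
E
```

```text
1.05 [ 0.19997235 -0.64470361  0.30390213]
([-14.43, -19.34, -0.24], [0.0, 0.0, 0.13])
```

Emit:
apply_moves --moves '[[[-2.9,-3.9,-0.05],[0,0,0.1],1],[[-5.8,-7.7,-0.1],[0,0,0.1],1],[[-8.6,-11.6,-0.15],[0,0,0.1],1],[[-11.5,-15.5,-0.2],[0,0,0.1],1],[[-14.4,-19.3,-0.2],[0,0,0.1],1],[[-14.4,-19.3,-0.2],[0,0,0.1],1],[[-14.4,-19.3,-0.2],[0,0,0.1],1],[[-14.4,-19.3,-0.2],[0,0,0.1],1],[[-14.4,-19.3,-0.2],[0,0,0.1],1],[[-14.4,-19.3,-0.2],[0,0,0.1],1],[[-14.4,-19.3,-0.2],[0,0,0.1],1],[[-14.4,-19.3,-0.2],[0,0,0.1],1],[[-14.4,-19.3,-0.2],[0,0,0.1],1]]'

```text
t: 2.68
eef_pos: [0.5534, -0.1596, 0.3089]
tool_rot: [0.0, 0.799, -0.601, 0.0]
contact_force: [0.3, 0.5, 0.1]
gripper_width: 0.999
```

```bash
cat > snap.py <<'E'
import sys
from h import *
from station import *
n=sys.argv[1]
o=get_obs();r=read_camera("wrist");pickle.dump((o,r),open(f"w{n}.pkl","wb"))
print(o["t"],o["eef_pos"].round(4),o["tool_rot"].round(4),np.abs(o["joint_vel"]).max().round(4),o["contact_force"].round(1),o["q"].round(2))
print(delta(o,[.56,.216,.33],tool_R(ang(-83.2),[0,0,-1])))
cv2.imwrite(f"pics/w{n}.png",cv2.resize(r["color"][:,:,::-1],None,fx=1.5,fy=1.5,interpolation=cv2.INTER_CUBIC))
E
python3 snap.py 1
```

```text
2.675 [ 0.5534 -0.1596  0.3089] [ 4.000e-04  7.990e-01 -6.013e-01  0.000e+00] 0.004 [0.3 0.5 0.1] [ 0.36  0.32 -0.23  1.78  0.09  1.05 -1.19]
([-14.36, -4.42, -0.86], [0.0, -0.0, 0.93])
```

View pics/w1.png

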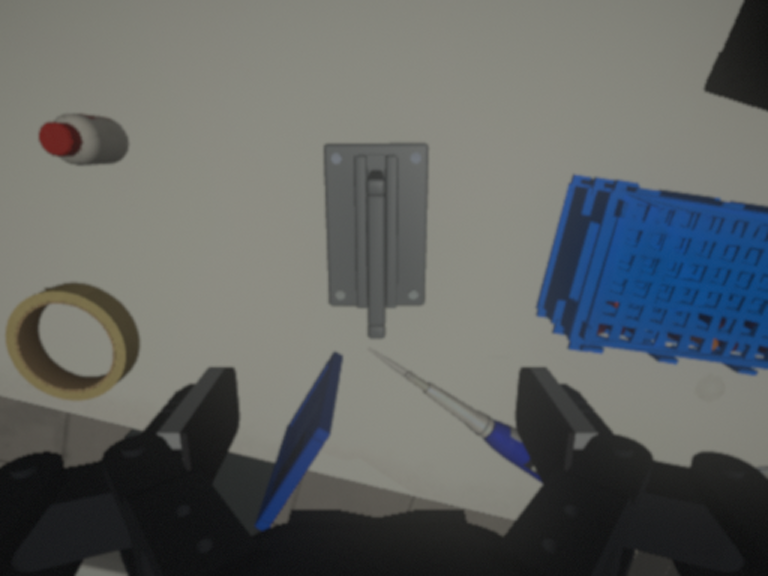

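Emit:
apply_moves --moves '[[[-2.5,-0.8,-0.2],[0,0,0.3],1],[[-5,-1.5,-0.4],[0,0,0.6],1],[[-7.4,-2.3,-0.6],[0,0,0.9],1],[[-9.8,-3,-0.9],[0,0,0.9],1],[[-12.2,-3.8,-0.9],[0,0,0.9],1],[[-14.4,-4.4,-0.9],[0,0,0.9],1],[[-14.4,-4.4,-0.9],[0,0,0.9],1],[[-14.4,-4.4,-0.9],[0,0,0.9],1],[[-14.4,-4.4,-0.9],[0,0,0.9],1]]'

```text
t: 3.85
eef_pos: [0.5597, 0.216, 0.3313]
tool_rot: [0.0, 0.749, -0.662, 0.0]
contact_force: [0.6, 0.2, 0.0]
gripper_width: 0.999
```

```bash
python3 snap.py 2
```

```text
3.85 [0.5597 0.216  0.3313] [ 4.000e-04  7.492e-01 -6.624e-01  4.000e-04] 0.0041 [0.6 0.2 0. ] [-0.18  0.36 -0.37  1.69  0.14  1.12 -2.04]
([0.0, -0.01, 0.05], [0.0, -0.01, 0.02])
```

View pics/w2.png

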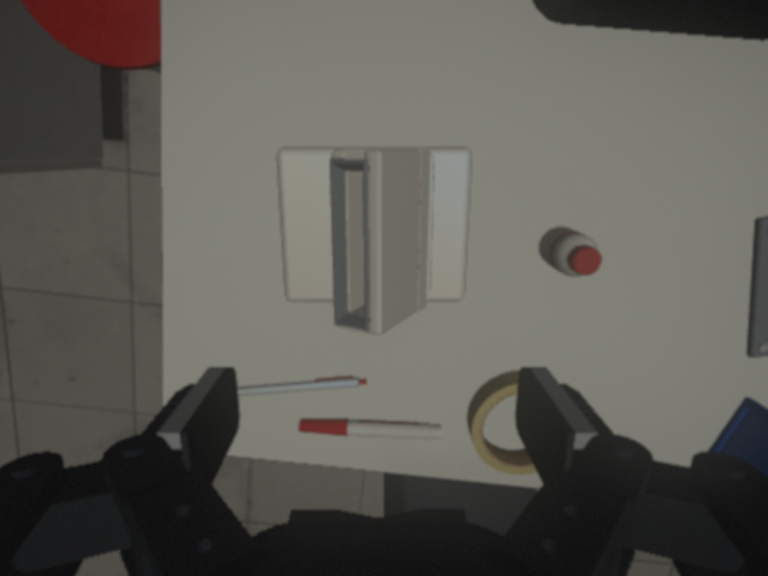

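```bash
python3 - <<'E'
from h import *
o,r=pickle.load(open("w2.pkl","rb"));im=r["color"][:,:,::-1]
cv2.imwrite("pics/w2z.png",cv2.resize(im[90:230,180:320],None,fx=4,fy=4,interpolation=cv2.INTER_CUBIC))
o,r=pickle.load(open("w1.pkl","rb"));im=r["color"][:,:,::-1]
cv2.imwrite("pics/w1z.png",cv2.resize(im[90:230,180:320],None,fx=4,fy=4,interpolation=cv2.INTER_CUBIC))
E
```

```text
(no output)
```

View pics/w2z.png

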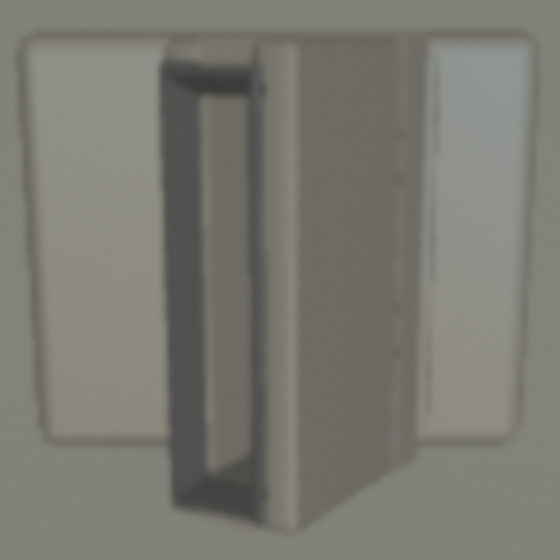

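View pics/w1z.png

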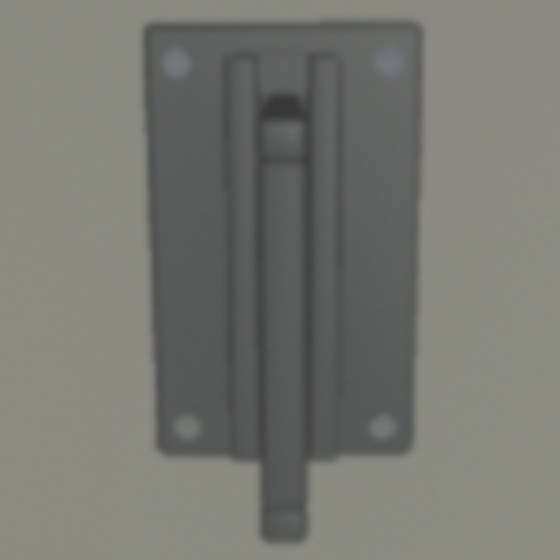

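```bash
cat > fit1.py <<'E'
from h import *
from scipy.optimize import least_squares
def zp(X,Y): return np.array([(X+.5)/4-.5+180,(Y+.5)/4-.5+90])
def run(C,obs,x0,zf):
    def P(p): return np.array([proj(C,pose2(p[0],p[1],p[2],np.array([[m[0],m[1],zf]])))[0]-zp(*px) for px,m in obs])
    r=least_squares(lambda p:P(p).ravel(),x0)
    print(zf,r.x.round(4),np.degrees(r.x[2]).round(2),P(r.x).round(1).tolist());return r.x
o,r=pickle.load(open("w1.pkl","rb"));C=cam(r,o)
ft=[((145,22),(-.04,.065)),((422,22),(.04,.065)),((413,455),(.04,-.065)),((157,455),(-.04,-.065))]
for zf in (0,.006,.008): s=run(C,ft,[.56,-.157,-1.29],zf)
P=pose2(*s,np.array([[a,b,c] for c in (.128,.038) for b in (.045,-.045) for a in (-.005,.005)]))
print(((proj(C,P)-[180,90])*4+1.5).round(0).tolist())
for y,w in ((.045,0.128),):
  run(C,[((262,160),(-.005,.045)),((306,160),(.005,.045)),((306,541),(.005,-.045)),((262,541),(-.005,-.045))],s,.128)
  run(C,[((262,118),(-.005,.045)),((306,118),(.005,.045)),((306,541),(.005,-.045)),((262,541),(-.005,-.045))],s,.128)
o,r=pickle.load(open("w2.pkl","rb"));C2=cam(r,o)
rb=[((22,33),(-.075,.062)),((538,33),(.075,.062)),((518,443),(.075,-.062)),((45,443),(-.075,-.062))]
for zf in (.028,.032): q=run(C2,rb,[.57,.216,-1.45],zf)
E
python3 fit1.py
```

```text
0 [ 0.5634 -0.1551 -1.2888] -73.84 [[-0.1, 0.5], [0.2, 0.4], [-0.5, -0.6], [0.4, -0.5]]
0.006 [ 0.5642 -0.1549 -1.2888] -73.85 [[-0.6, -0.2], [0.7, -0.4], [-0.0, 0.3], [-0.1, 0.4]]
0.008 [ 0.5644 -0.1549 -1.2888] -73.85 [[-0.8, -0.5], [0.9, -0.6], [0.1, 0.6], [-0.2, 0.8]]
[[257.0, 118.0], [309.0, 118.0], [261.0, 548.0], [308.0, 547.0], [265.0, 98.0], [303.0, 98.0], [267.0, 425.0], [302.0, 425.0]]
0.128 [ 0.5604 -0.1561 -1.2915] -74.0 [[-0.9, -5.1], [0.9, -5.0], [0.3, 6.2], [-0.3, 6.2]]
0.128 [ 0.565  -0.1548 -1.2915] -74.0 [[-0.9, -0.8], [0.9, -0.8], [0.3, 1.0], [-0.3, 1.0]]
0.028 [ 0.5713  0.2198 -1.4479] -82.96 [[-1.4, -0.5], [1.6, -0.6], [0.9, 0.7], [-1.1, 0.9]]
0.032 [ 0.5717  0.2198 -1.4479] -82.96 [[-2.2, -0.9], [2.3, -1.0], [1.5, 1.4], [-1.7, 1.5]]
```

```bash
cat >> h.py <<'E'
S3,C3=.5,np.sqrt(3)/2
def slot2w(q,sx,P,sy=0):
    P=np.atleast_2d(P); X=P[:,0]*C3-P[:,2]*S3+sx; Z=P[:,0]*S3+P[:,2]*C3+.048
    return pose2(q[0],q[1],q[2],np.c_[X,P[:,1]+sy,Z])
E
python3 - <<'E'
from h import *
o,r=pickle.load(open("w2.pkl","rb"));C2=cam(r,o)
q=[.5716,.2198,-1.4479]
for sx in (0,.02): print(sx,((proj(C2,slot2w(q,sx,[[a,b,c] for c,w,h in ((.068,.0115,.052),(.060,.0065,.047),(0,.0065,.047)) for b in(h,-h) for a in (-w,w)]))-[180,90])*4+1.5).round(0).tolist())
E
```

```text
0 [[89.0, 72.0], [171.0, 74.0], [107.0, 497.0], [182.0, 513.0], [128.0, 94.0], [173.0, 95.0], [141.0, 472.0], [183.0, 481.0], [260.0, 86.0], [301.0, 87.0], [262.0, 414.0], [300.0, 421.0]]
0.02 [[175.0, 72.0], [261.0, 74.0], [186.0, 497.0], [264.0, 513.0], [213.0, 94.0], [260.0, 95.0], [219.0, 472.0], [263.0, 481.0], [333.0, 86.0], [375.0, 87.0], [330.0, 414.0], [369.0, 421.0]]
```

```bash
python3 - <<'E'
from h import *
from station import get_obs
o=get_obs();q=[.5716,.2198,-1.4479];sx=.0176
O,X,Z,T=slot2w(q,sx,[[0,0,0],[1,0,0],[0,0,1],[0,0,.27]])
print(O,X-O,Z-O,T);print(o["t"],delta(o,T,tool_R(X-O,O-Z)))
E
```

```text
[0.57375753 0.20233274 0.048     ] [ 0.10616363 -0.85949362  0.5       ] [-0.0612936   0.49622887  0.8660254 ] [0.55720826 0.33631454 0.28182686]
3.9 ([-4.78, -0.49, 1.98], [-0.0, 2.99, -0.0])
```

Emit:
apply_moves --moves '[[[-2,-0.2,0.5],[0,0.8,0],1],[[-4,-0.4,1.2],[0,1.7,0],1],[[-4.8,-0.5,2],[0,2.5,0],1],[[-4.8,-0.5,2],[0,3,0],1],[[-4.8,-0.5,2],[0,3,0],1],[[-4.8,-0.5,2],[0,3,0],1],[[-4.8,-0.5,2],[0,3,0],1]]'

```text
t: 4.78
eef_pos: [0.5575, 0.3374, 0.2825]
tool_rot: [0.17, 0.724, -0.64, 0.194]
contact_force: [0.2, -0.0, 0.7]
gripper_width: 0.996
```

```bash
python3 snap.py 3; python3 - <<'E'
from h import *
o,r=pickle.load(open("w3.pkl","rb"));im=r["color"][:,:,::-1]
cv2.imwrite("pics/w3z.png",cv2.resize(im[70:210,180:320],None,fx=4,fy=4,interpolation=cv2.INTER_CUBIC))
C2=cam(r,o)
q=[.5716,.2198,-1.4479]
for sx in (.0176,): print(sx,((proj(C2,slot2w(q,sx,[[a,b,c] for c,w,h in ((.068,.0115,.052),(.060,.0065,.047),(0,.0065,.047)) for b in(h,-h) for a in (-w,w)]))-[180,70])*4+1.5).round(0).tolist())
E
```

```text
4.775 [0.5575 0.3374 0.2825] [ 0.1704  0.7238 -0.6399  0.194 ] 0.0057 [ 0.2 -0.   0.7] [-0.62  0.6  -0.27  1.49  0.53  1.47 -2.48]
([5.14, 0.49, 0.76], [-0.02, -2.99, 0.02])
0.0176 [[241.0, 218.0], [349.0, 218.0], [246.0, 667.0], [344.0, 667.0], [266.0, 238.0], [325.0, 238.0], [268.0, 634.0], [322.0, 634.0], [269.0, 218.0], [318.0, 218.0], [271.0, 552.0], [316.0, 552.0]]
```

View pics/w3z.png

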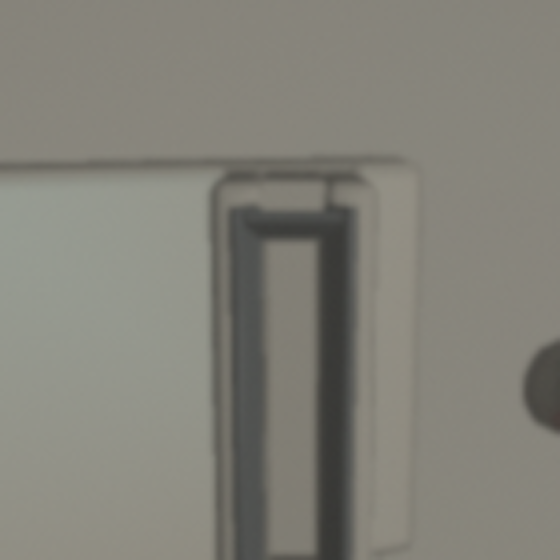

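View pics/w3.png

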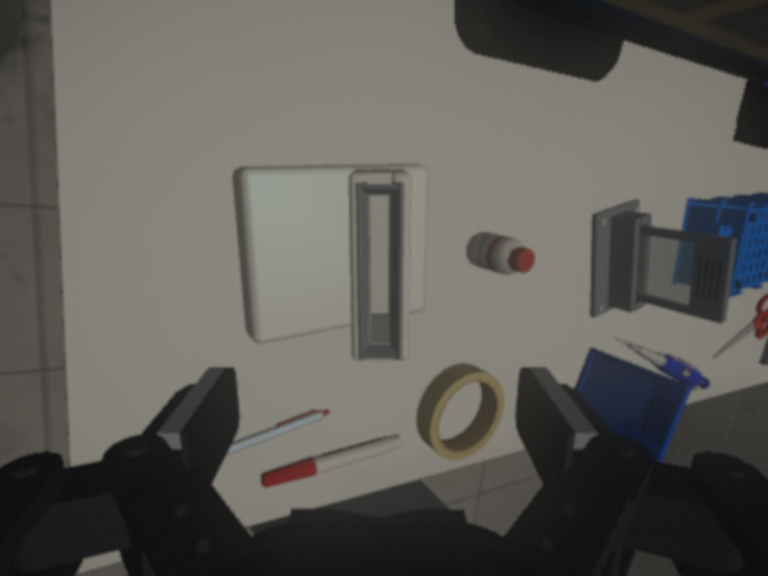

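```bash
python3 - <<'E'
from h import *
o,r=pickle.load(open("w3.pkl","rb"));im=r["color"][:,:,::-1]
C2=cam(r,o);q=[.5716,.2198,-1.4479]
z=cv2.resize(im[110:250,220:290],None,fx=8,fy=8,interpolation=cv2.INTER_CUBIC)[:,:]
z=cv2.convertScaleAbs(z,alpha=1.6)
z2=z.copy()
pts=((proj(C2,slot2w(q,.0176,[[a,b,c] for c,w,h in ((.068,.0115,.052),(.060,.0065,.047),(0,.0065,.047)) for a,b in((-w,-h),(-w,h),(w,h),(w,-h))]))-[220,110])*8+3.5)
for k,col in enumerate([(0,0,255),(0,255,0),(255,0,0)]): cv2.polylines(z2,[pts[4*k:4*k+4].round().astype(int)],True,col,1)
cv2.imwrite("pics/w3y.png",cv2.resize(np.hstack([z,z2]),None,fx=.53,fy=.53,interpolation=cv2.INTER_AREA))
E
```

```text
(no output)
```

View pics/w3y.png

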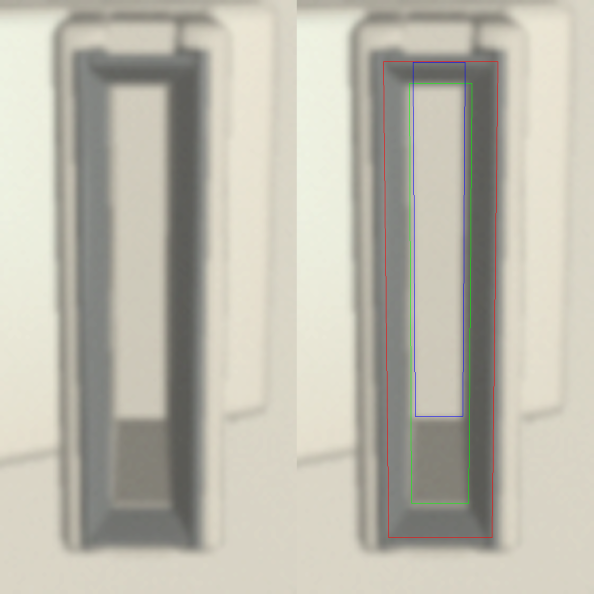

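```bash
python3 - <<'E'
from h import *
from station import get_obs
o=get_obs()
Rm=tool_R(ang(-74.0),[0,0,-1])
print(o["t"],delta(o,[.565,-.1548,.27],Rm)); print(delta(o,[.565,-.1548,.18],Rm));print(delta(o,[.565,-.1548,.16],Rm))
E
```

```text
4.825 ([16.73, 2.13, 10.2], [0.22, -2.99, -0.87])
([14.93, 2.13, 13.32], [0.22, -2.99, -0.87])
([14.53, 2.13, 14.01], [0.22, -2.99, -0.87])
```

Emit:
apply_moves --moves '[[[2,0.3,0.5],[0.03,-0.4,-0.1],1],[[4,0.6,1.5],[0.06,-1.0,-0.3],1],[[6,0.8,3],[0.1,-1.6,-0.5],0.5],[[8,1.1,4.5],[0.15,-2.2,-0.65],0.3],[[10,1.4,6],[0.2,-2.7,-0.8],0.3],[[12,1.7,7.5],[0.22,-2.99,-0.87],0.3],[[14.5,2,9],[0.22,-2.99,-0.87],0.3],[[16.7,2.13,10.2],[0.22,-2.99,-0.87],0.3],[[16.7,2.13,10.2],[0.22,-2.99,-0.87],0.3],[[16.7,2.13,10.2],[0.22,-2.99,-0.87],0.3],[[16.7,2.13,10.2],[0.22,-2.99,-0.87],0.3],[[16.7,2.13,10.2],[0.22,-2.99,-0.87],0.3]]'

```text
t: 6.32
eef_pos: [0.5654, -0.1507, 0.2695]
tool_rot: [0.001, 0.8, -0.6, -0.001]
contact_force: [-0.2, 0.6, 0.6]
gripper_width: 0.652
```

```bash
python3 snap.py 4; python3 - <<'E'
from h import *
o,r=pickle.load(open("w4.pkl","rb"));im=r["color"][:,:,::-1]
C=cam(r,o)
print(o["gripper_width"],delta(o,[.565,-.1548,.16],tool_R(ang(-74.0),[0,0,-1])))
pts=proj(C,pose2(.565,-.1548,np.radians(-74),np.array([[-.005,-.045,.128],[-.005,.045,.128],[.005,.045,.128],[.005,-.045,.128]])))
z=cv2.resize(im,None,fx=3,fy=3,interpolation=cv2.INTER_CUBIC);z=cv2.convertScaleAbs(z,alpha=1.5);z2=z.copy()
cv2.polylines(z2,[(pts*3+1).round().astype(int)],True,(0,0,255),1)
a=slice(320,900);b=slice(560,960)
cv2.imwrite("pics/w4z.png",np.hstack([z[a,b],z2[a,b]]))
E
```

```text
6.325 [ 0.5654 -0.1507  0.2695] [ 7.000e-04  8.001e-01 -5.999e-01 -5.000e-04] 0.0115 [-0.2  0.6  0.6] [ 0.36  0.38 -0.27  1.8   0.12  0.98 -1.24]
([-14.14, -3.9, -2.43], [0.01, -0.0, 0.95])
0.6524140411166389 ([0.15, 0.05, 4.38], [0.01, -0.0, 0.03])
```

View pics/w4z.png

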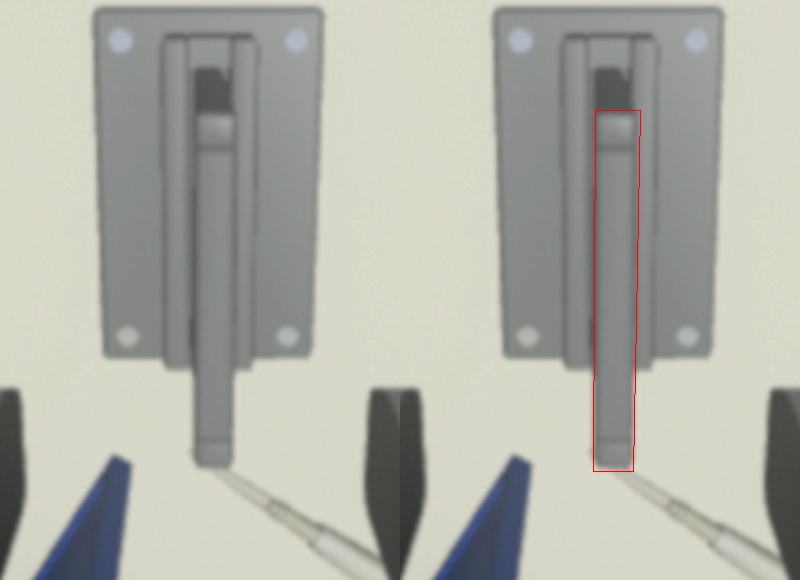

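Emit:
apply_moves --moves '[[[0.15,0.05,1],[0,0,0.03],0],[[0.15,0.05,2.2],[0,0,0.03],-0.2],[[0.15,0.05,3.4],[0,0,0.03],-0.2],[[0.15,0.05,4.1],[0,0,0.03],-0.2],[[0.15,0.05,4.4],[0,0,0.03],-0.2],[[0.15,0.05,4.4],[0,0,0.03],-0.2],[[0.15,0.05,4.4],[0,0,0.03],-1],[[0.15,0.05,4.4],[0,0,0.03],-1],[[0.15,0.05,4.4],[0,0,0.03],-1],[[0.15,0.05,4.4],[0,0,0.03],-1],[[0.15,0.05,4.4],[0,0,0.03],-1],[[0.15,0.05,4.4],[0,0,0.03],-1]]' --force 60

```text
t: 7.88
eef_pos: [0.5655, -0.1568, 0.1604]
tool_rot: [0.001, 0.798, -0.603, 0.0]
contact_force: [-1.0, 0.9, 6.1]
gripper_width: 0.109
```

```bash
python3 snap.py 5
```

```text
7.875 [ 0.5655 -0.1568  0.1604] [ 6.000e-04  7.976e-01 -6.031e-01  3.000e-04] 0.0023 [-1.   0.9  6.1] [ 0.35  0.52 -0.24  1.88  0.17  0.77 -1.28]
([-14.4, -3.85, -6.8], [0.0, -0.01, 0.9])
```

View pics/w5.png

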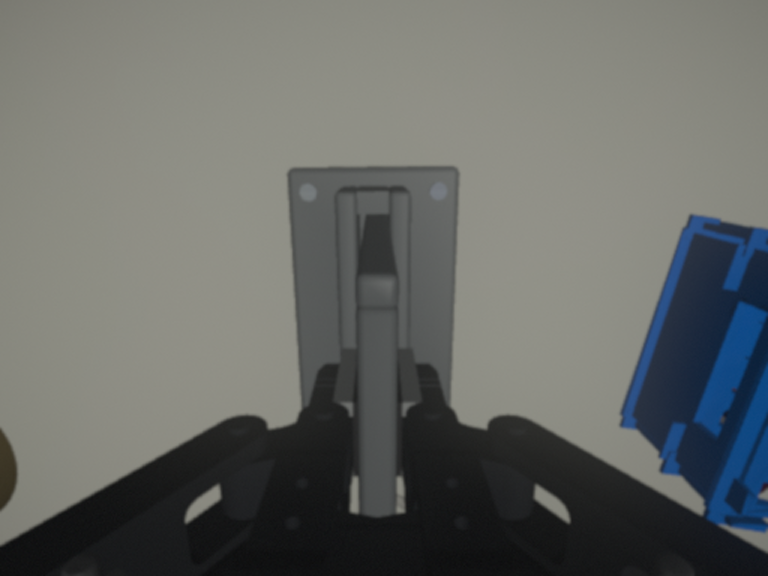

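Emit:
apply_moves --moves '[[[0,0,-0.3],[0,0,0],-1],[[0,0,-0.8],[0,0,0],-1],[[0,0,-1.5],[0,0,0],-1],[[0,0,-2.5],[0,0,0],-1],[[0,0,-4],[0,0,0],-1],[[0,0,-5.5],[0,0,0],-1],[[0,0,-7],[0,0,0],-1],[[0,0,-7],[0,0,0],-1],[[0,0,-7],[0,0,0],-1]]' --force 80

```text
t: 9.05
eef_pos: [0.5647, -0.1566, 0.3344]
tool_rot: [0.001, 0.798, -0.603, -0.001]
contact_force: [0.1, -0.0, -1.1]
gripper_width: 0.11
```

```bash
python3 snap.py 6; python3 - <<'E'
from h import *
from station import *
o=get_obs();r=read_camera("scene");cv2.imwrite("pics/s6.png",r["color"][:,:,::-1])
print(o["gripper_width"])
o,r=pickle.load(open("w6.pkl","rb"));C=cam(r,o)
# predicted cassette corners in tool frame: grasp as planned
q=quat(o["tool_rot"]).as_matrix()
P=np.array([[a,b,.054-.022+.0] for a,b in((-.005,.045),(-.005,-.045),(.005,-.045),(.005,.045))])
z=cv2.resize(r["color"][:,:,::-1],None,fx=3,fy=3,interpolation=cv2.INTER_CUBIC);z=cv2.convertScaleAbs(z,alpha=1.5);z2=z.copy()
for dz,col in((.032,(0,0,255)),(.152,(0,255,0))):
    P[:,2]=dz
    cv2.polylines(z2,[(proj(C,P@q.T+o["eef_pos"])*3+1).round().astype(int)],True,col,1)
a=slice(380,980);b=slice(560,960)
cv2.imwrite("pics/w6z.png",np.hstack([z[a,b],z2[a,b]]))
q=[.5716,.2198,-1.4479]
O,X,Z,T=slot2w(q,.0173,[[0,0,0],[1,0,0],[0,0,1],[0,0,.27]],-.0005)
print(o["t"],delta(o,T,tool_R(X-O,O-Z)))
E
```

```text
9.05 [ 0.5647 -0.1566  0.3344] [ 1.200e-03  7.976e-01 -6.032e-01 -5.000e-04] 0.0217 [ 0.1 -0.  -1.1] [ 0.38  0.32 -0.27  1.72  0.1   1.11 -1.22]
([-14.39, -3.88, 0.16], [0.01, -0.0, 0.9])
0.10749499724468418
9.05 ([-19.07, -5.07, 2.08], [-0.22, 2.99, 0.86])
```

View pics/w6z.png

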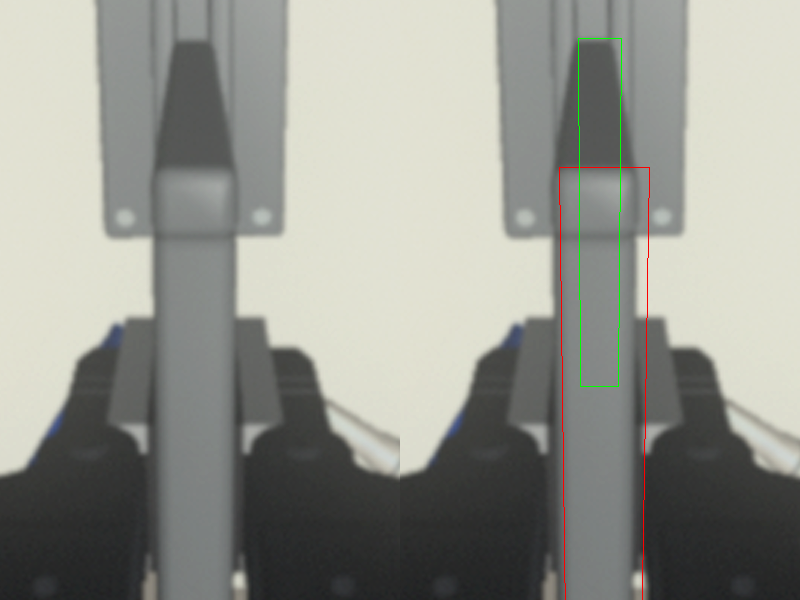

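View pics/s6.png

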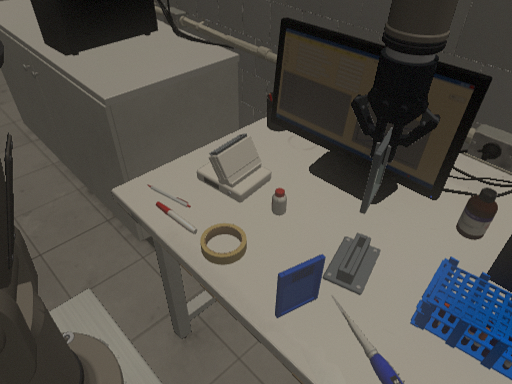

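Emit:
apply_moves --moves '[[[-1.2,-0.3,0],[0,0,0],-1],[[-3,-0.8,0],[-0.02,0.3,0.1],-1],[[-5,-1.3,0],[-0.05,0.7,0.2],-1],[[-7,-1.9,0.1],[-0.09,1.2,0.35],-1],[[-9,-2.4,0.2],[-0.12,1.7,0.5],-1],[[-11,-2.9,0.4],[-0.16,2.2,0.64],-1],[[-13,-3.5,0.6],[-0.2,2.7,0.78],-1],[[-15,-4,0.9],[-0.22,2.99,0.86],-1],[[-17,-4.5,1.4],[-0.22,2.99,0.86],-1],[[-18.3,-4.9,1.8],[-0.22,2.99,0.86],-1],[[-19.05,-5.07,2.08],[-0.22,2.99,0.86],-1],[[-19.05,-5.07,2.08],[-0.22,2.99,0.86],-1],[[-19.05,-5.07,2.08],[-0.22,2.99,0.86],-1],[[-19.05,-5.07,2.08],[-0.22,2.99,0.86],-1]]'

```text
t: 10.9
eef_pos: [0.5581, 0.3343, 0.2825]
tool_rot: [0.172, 0.723, -0.641, 0.194]
contact_force: [0.7, 0.4, -1.5]
gripper_width: 0.106
```

```bash
cat > slot.py <<'E'
import sys
from h import *
from station import *
n=sys.argv[1]
o=get_obs();r=read_camera("wrist");C=cam(r,o);pickle.dump((o,r),open(f"w{n}.pkl","wb"))
q=[.5716,.2198,-1.4479]
O,X,Y,Z=slot2w(q,.0173,[[0,0,0],[1,0,0],[0,1,0],[0,0,1]],-.0005)
B=np.c_[X-O,Y-O,Z-O]
print("t",o["t"],"F",o["contact_force"].round(1),"Fslot",(B.T@o["contact_force"]).round(1),"w",o["gripper_width"].round(3),"tcp in slot mm",(B.T@(o["eef_pos"]-O)*1000).round(1),o["q"].round(2))
Rm=tool_R(X-O,O-Z)
for z in [.27,.214,.156]: print(z,delta(o,O+B@[.0012,0,z],Rm))
cv2.imwrite(f"pics/w{n}.png",cv2.convertScaleAbs(cv2.resize(r["color"][:,:,::-1],None,fx=1.5,fy=1.5,interpolation=cv2.INTER_CUBIC),alpha=1.5))
P=lambda L:(proj(C,L)*3+1).round().astype(int)
z=cv2.convertScaleAbs(cv2.resize(r["color"][:,:,::-1],None,fx=3,fy=3,interpolation=cv2.INTER_CUBIC),alpha=1.5);z2=z.copy()
for zz,w,h,col in((.068,.0115,.052,(0,0,255)),(.06,.0065,.047,(0,255,0))):
    cv2.polylines(z2,[P(slot2w(q,.0173,[[-w,-h,zz],[-w,h,zz],[w,h,zz],[w,-h,zz]],-.0005))],True,col,1)
a=slice(200,800);b=slice(560,960)
cv2.imwrite(f"pics/w{n}z.png",np.hstack([z[a,b],z2[a,b]]))
E
python3 slot.py 7
```

```text
Traceback (most recent call last):
  File "slot.py", line 9, in <module>
    print("t",o["t"],"F",o["contact_force"].round(1),"Fslot",(B.T@o["contact_force"]).round(1),"w",o["gripper_width"].round(3),"tcp in slot mm",(B.T@(o["eef_pos"]-O)*1000).round(1),o["q"].round(2))
                                                                                                   ^^^^^^^^^^^^^^^^^^^^^^^^
AttributeError: 'float' object has no attribute 'round'
```

```bash
sed -i 's/o\["gripper_width"\].round(3)/round(o["gripper_width"],3)/' slot.py
python3 slot.py 7
```

```text
t 10.95 F [ 0.1 -0.2 -0.9] Fslot [-0.3  0.1 -0.9] w 0.109 tcp in slot mm [  2.2   1.  269.6] [-0.56  0.61 -0.35  1.49  0.57  1.49 -2.51]
0.27 ([-0.04, 0.04, -0.02], [0.0, -0.0, -0.01])
0.214 ([-0.04, 0.04, 2.22], [0.0, -0.0, -0.01])
0.156 ([-0.04, 0.04, 4.54], [0.0, -0.0, -0.01])
```

View pics/w7z.png

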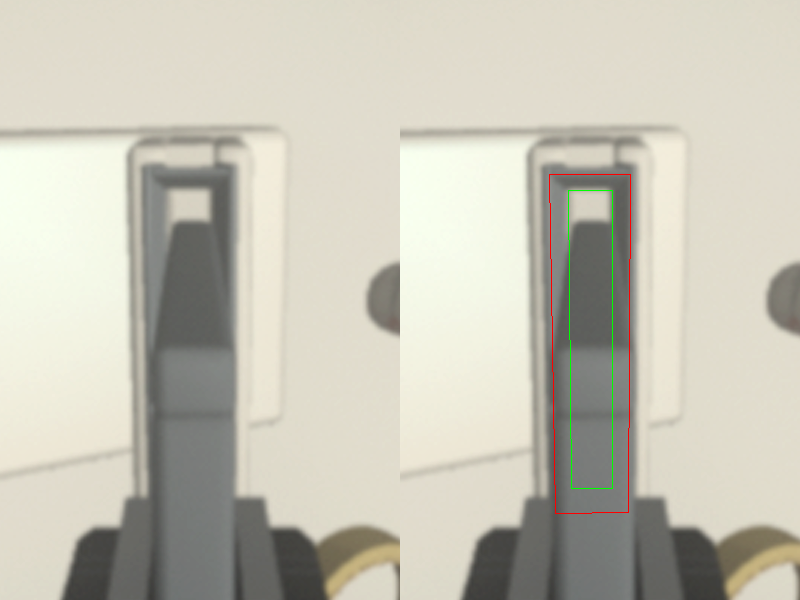

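Emit:
apply_moves --moves '[[[-0.03,0.04,0.6],[0,0,0],-1],[[-0.03,0.04,1.3],[0,0,0],-1],[[-0.03,0.04,1.8],[0,0,0],-1],[[-0.03,0.04,2.2],[0,0,0],-1],[[-0.03,0.04,2.5],[0,0,0],-1],[[-0.03,0.04,2.5],[0,0,0],-1]]'

```text
t: 11.75
eef_pos: [0.56, 0.3051, 0.2268]
tool_rot: [0.172, 0.724, -0.64, 0.194]
contact_force: [0.1, 0.7, -0.7]
gripper_width: 0.1
```

```bash
python3 slot.py 8
```

```text
t 11.75 F [ 0.1  0.7 -0.7] Fslot [-1.   0.2 -0.2] w 0.1 tcp in slot mm [-1.000e-01 -5.000e-01  2.066e+02] [-0.53  0.64 -0.34  1.58  0.6   1.38 -2.54]
0.27 ([0.06, -0.02, -2.54], [0.01, -0.0, 0.0])
0.214 ([0.05, -0.02, -0.3], [0.01, -0.0, 0.0])
0.156 ([0.05, -0.02, 2.02], [0.01, -0.0, 0.0])
```

View pics/w8z.png

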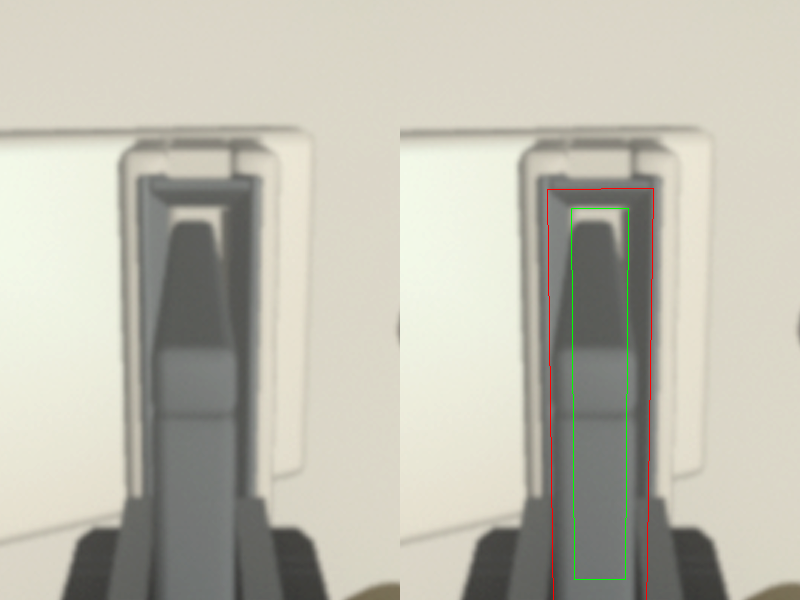

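Emit:
apply_moves --moves '[[[0.05,-0.04,0],[0,0,0],-1],[[0.05,-0.04,0.3],[0,0,0],-1],[[0.05,-0.04,0.6],[0,0,0],-1],[[0.05,-0.04,0.8],[0,0,0],-1],[[0.05,-0.04,0.8],[0,0,0],-1]]'

```text
t: 12.42
eef_pos: [0.5623, 0.2941, 0.21]
tool_rot: [0.172, 0.724, -0.64, 0.194]
contact_force: [-0.2, -0.8, -0.9]
gripper_width: 0.112
```

```bash
python3 slot.py 9
```

```text
t 12.425 F [-0.2 -0.8 -0.9] Fslot [ 0.2 -0.3 -1.2] w 0.112 tcp in slot mm [  1.2   0.4 186.4] [-0.52  0.65 -0.34  1.6   0.61  1.35 -2.54]
0.27 ([0.0, 0.02, -3.34], [0.01, -0.0, 0.0])
0.214 ([0.0, 0.02, -1.1], [0.01, -0.0, 0.0])
0.156 ([0.0, 0.01, 1.22], [0.01, -0.0, 0.0])
```

View pics/w9z.png

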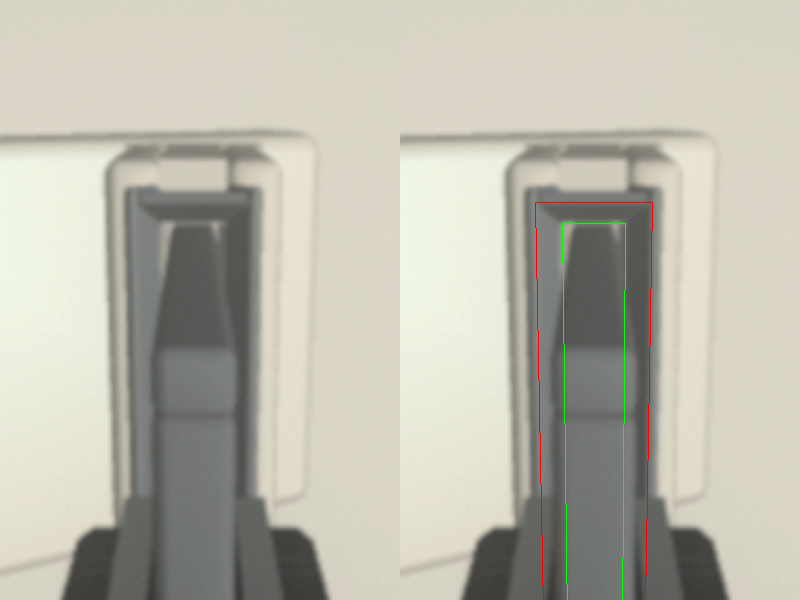

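Emit:
apply_moves --moves '[[[0,0.01,0.25],[0,0,0],-1],[[0,0.01,0.5],[0,0,0],-1],[[0,0.01,0.75],[0,0,0],-1],[[0,0.01,1.0],[0,0,0],-1],[[0,0.01,1.2],[0,0,0],-1],[[0,0.01,1.3],[0,0,0],-1],[[0,0.01,1.3],[0,0,0],-1]]'

```text
t: 13.35
eef_pos: [0.5641, 0.2784, 0.1823]
tool_rot: [0.172, 0.724, -0.64, 0.194]
contact_force: [-0.3, 0.7, -0.9]
gripper_width: 0.106
```

```bash
python3 slot.py 10
```

```text
t 13.35 F [-0.3  0.7 -0.9] Fslot [-1.1 -0.2 -0.4] w 0.106 tcp in slot mm [  1.    0.3 154.5] [-0.5   0.67 -0.33  1.64  0.63  1.29 -2.56]
0.27 ([0.01, 0.01, -4.62], [0.0, -0.0, 0.0])
0.214 ([0.01, 0.01, -2.38], [0.0, -0.0, 0.0])
0.156 ([0.01, 0.01, -0.06], [0.0, -0.0, 0.0])
```

View pics/w10z.png

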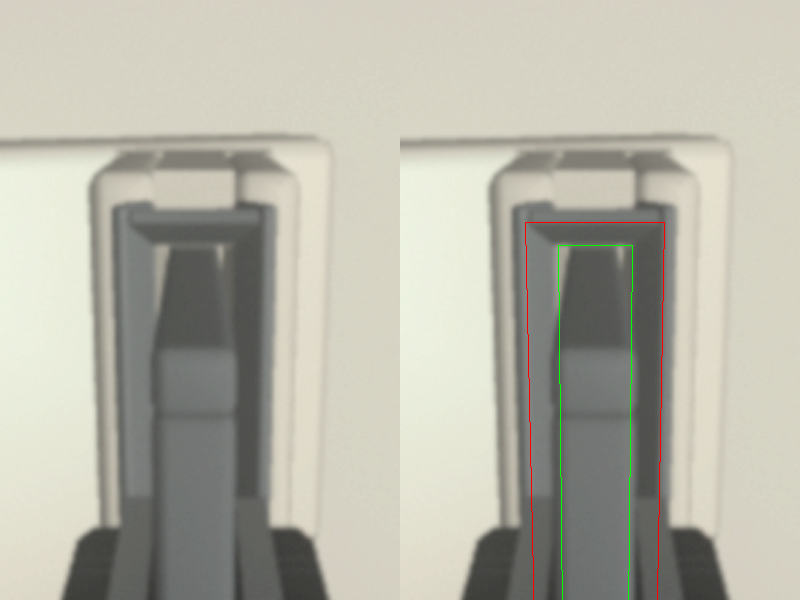

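No contact yet, 2–3 mm left; feel for the floor.

Emit:
apply_moves --moves '[[[0,0,0.06],[0,0,0],-1],[[0,0,0.12],[0,0,0],-1],[[0,0,0.18],[0,0,0],-1],[[0,0,0.18],[0,0,0],-1]]'

```text
t: 13.9
eef_pos: [0.5642, 0.2773, 0.18]
tool_rot: [0.171, 0.724, -0.64, 0.194]
contact_force: [-3.5, 2.1, 7.2]
gripper_width: 0.106
```

```bash
python3 slot.py 11
```

```text
t 13.9 F [-3.5  2.1  7.2] Fslot [ 1.4 -3.2  7.5] w 0.106 tcp in slot mm [  0.8   0.2 152. ] [-0.5   0.67 -0.33  1.64  0.63  1.29 -2.56]
0.27 ([0.01, 0.01, -4.72], [-0.0, 0.0, 0.0])
0.214 ([0.02, 0.01, -2.48], [-0.0, 0.0, 0.0])
0.156 ([0.02, 0.01, -0.16], [-0.0, 0.0, 0.0])
```

Emit:
apply_moves --moves '[[[0,0,0.05],[0,0,0],-1],[[0,0,0.1],[0,0,0],-1],[[0,0,0.1],[0,0,0],-1]]'

```text
t: 14.32
eef_pos: [0.5642, 0.2774, 0.1798]
tool_rot: [0.17, 0.724, -0.64, 0.194]
contact_force: [-6.4, 4.5, 19.1]
gripper_width: 0.109
```

```bash
python3 slot.py 12; python3 - <<'E'
from h import *
from station import *
for c in("scene","top"):
    r=read_camera(c);cv2.imwrite(f"pics/{c}12.png",cv2.resize(r["color"][:,:,::-1],None,fx=1.5,fy=1.5))
E
```

```text
t 14.325 F [-6.4  4.5 19.1] Fslot [ 5.  -5.8 19.1] w 0.109 tcp in slot mm [  0.6   0.2 151.9] [-0.5   0.67 -0.33  1.64  0.63  1.29 -2.56]
0.27 ([0.02, -0.0, -4.72], [-0.01, 0.01, -0.0])
0.214 ([0.02, 0.0, -2.48], [-0.01, 0.01, -0.0])
0.156 ([0.02, 0.01, -0.17], [-0.01, 0.01, -0.0])
```

View pics/scene12.png

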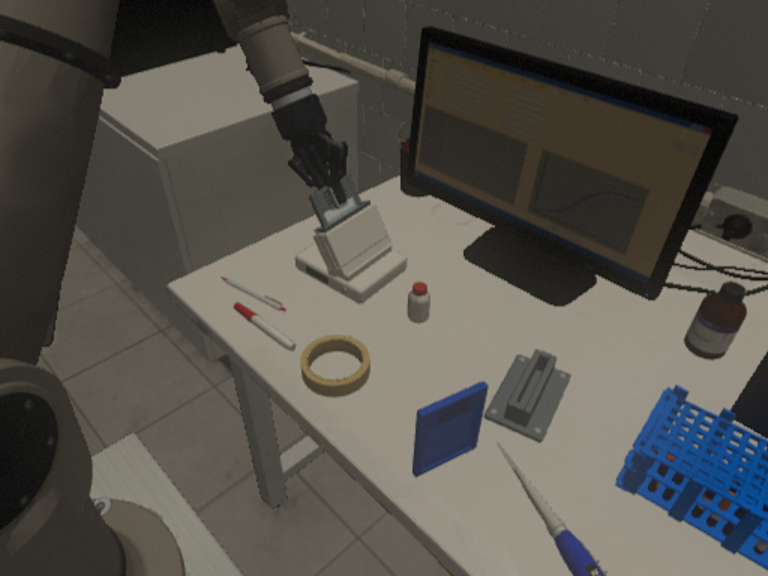

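Emit:
apply_moves --moves '[[[0,0,-0.1],[0,0,0],-1],[[0,0,-0.12],[0,0,0],-1],[[0,0,-0.12],[0,0,0],-0.6],[[0,0,-0.12],[0,0,0],0],[[0,0,-0.12],[0,0,0],0.5],[[0,0,-0.12],[0,0,0],0.5],[[0,0,-0.12],[0,0,0],0.5],[[0,0,-0.12],[0,0,0],0.5]]'

```text
t: 15.48
eef_pos: [0.5643, 0.2765, 0.179]
tool_rot: [0.172, 0.724, -0.64, 0.194]
contact_force: [0.1, -0.1, 1.0]
gripper_width: 0.747
```

```bash
python3 slot.py 13
```

```text
t 15.475 F [ 0.1 -0.1  1. ] Fslot [0.6 0.1 0.8] w 0.747 tcp in slot mm [  1.    0.3 150.7] [-0.5   0.68 -0.33  1.64  0.63  1.29 -2.56]
0.27 ([0.01, 0.01, -4.77], [0.0, -0.0, 0.0])
0.214 ([0.01, 0.01, -2.53], [0.0, -0.0, 0.0])
0.156 ([0.01, 0.01, -0.21], [0.0, -0.0, 0.0])
```

View pics/w13.png

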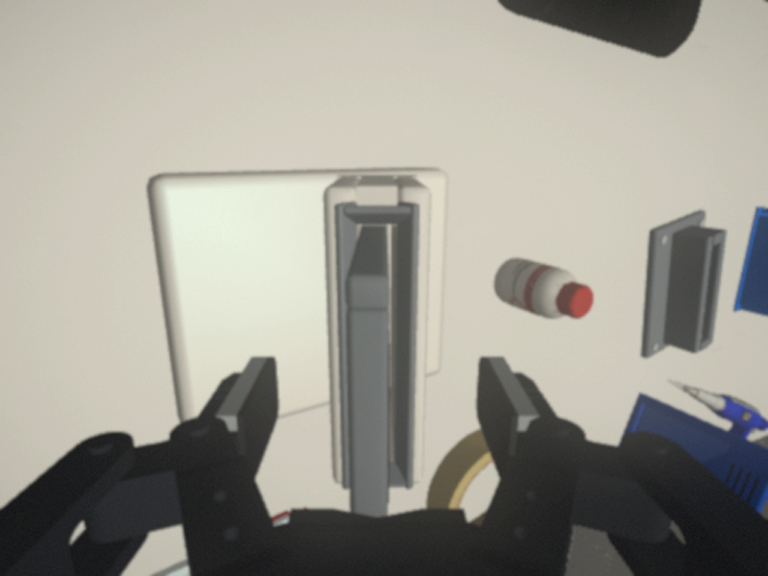

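Released and resting against the lower wall; retreat along the slot axis.

Emit:
apply_moves --moves '[[[0,0,-0.7],[0,0,0],0.5],[[0,0,-1.7],[0,0,0],0.5],[[0,0,-3],[0,0,0],0.5],[[0,0,-4.5],[0,0,0],0.5],[[0,0,-5.5],[0,0,0],0.5],[[0,0,-5.5],[0,0,0],0.5],[[0,0,-5.5],[0,0,0],0.5],[[0,0,-5.5],[0,0,0],0.5]]'

```text
t: 16.52
eef_pos: [0.556, 0.3437, 0.297]
tool_rot: [0.173, 0.723, -0.64, 0.194]
contact_force: [-0.5, -0.1, -0.3]
gripper_width: 0.744
```

```bash
python3 slot.py 14; python3 - <<'E'
from h import *
from station import *
L={}
for c in("scene","top"):
    r=read_camera(c);L[c]=r;cv2.imwrite(f"pics/{c}14.png",cv2.resize(r["color"][:,:,::-1],None,fx=1.5,fy=1.5))
q=[.5716,.2198,-1.4479]
ims=[]
o,w=pickle.load(open("w14.pkl","rb"))
for r,C in((L["scene"],cam(L["scene"])),(w,cam(w,o))):
    for off in(0,):
        P=slot2w(q,.0173,[[a-.0015,b,.12] for a,b in((-.005,-.045),(-.005,.045),(.005,.045),(.005,-.045))],-.0005)
        p=proj(C,P);c=p.mean(0).astype(int)
        im=r["color"][c[1]-50:c[1]+50,c[0]-50:c[0]+50,::-1]
        z=cv2.convertScaleAbs(cv2.resize(im,None,fx=4,fy=4,interpolation=cv2.INTER_CUBIC),alpha=1.4)
        cv2.polylines(z,[((p-(c-50))*4+1.5).round().astype(int)],True,(0,0,255),1);ims.append(z)
cv2.imwrite("pics/f14.png",np.hstack(ims))
E
```

```text
t 16.525 F [-0.5 -0.1 -0.3] Fslot [-0.1 -0.5 -0.3] w 0.744 tcp in slot mm [1.300e+00 2.000e-01 2.867e+02] [-0.57  0.61 -0.36  1.46  0.56  1.53 -2.5 ]
0.27 ([-0.01, 0.01, 0.67], [0.01, -0.01, 0.0])
0.214 ([-0.01, 0.0, 2.91], [0.01, -0.01, 0.0])
0.156 ([-0.01, -0.0, 5.23], [0.01, -0.01, 0.0])
```

View pics/f14.png

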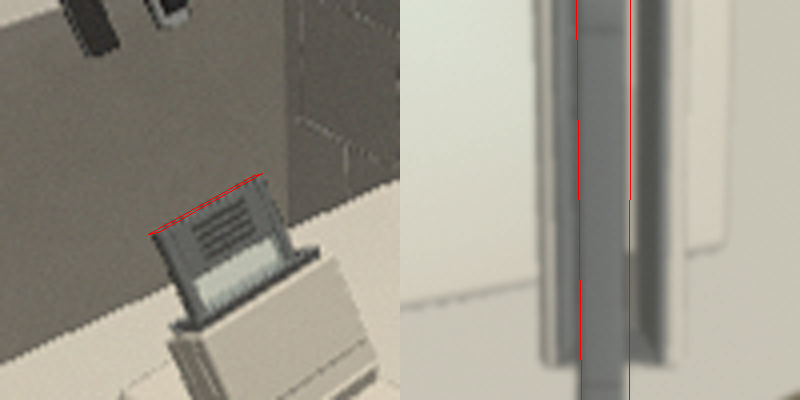

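View pics/scene14.png

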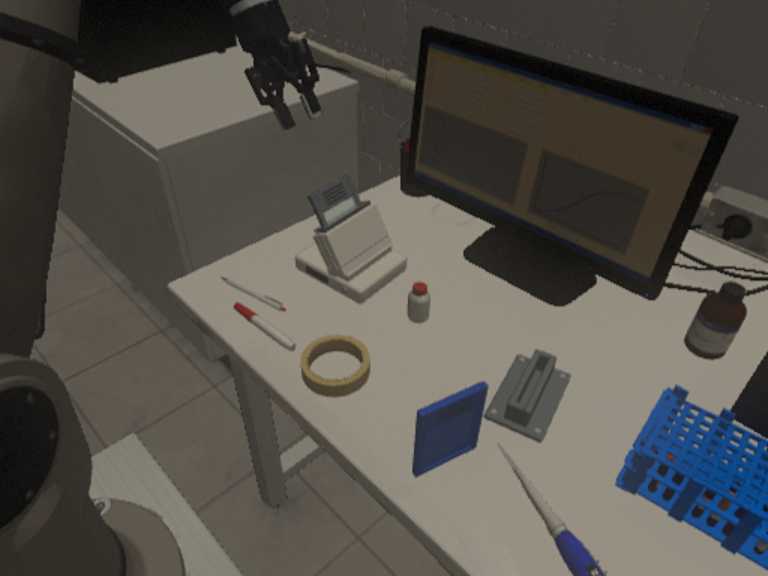

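The cassette's top edge matches the model of a fully seated cassette. Bottle, tape and blue look-alike are where they were. I'm handing in.

```bash
python3 -c "
from station import *
print(hand_in())"
```

```text
the job is handed in; nothing more can be done
None
```

The cassette is fully down in the reader's left-leaning slot and released. I pulled it straight up out of the stand, carried it over and slid it in along the slot axis, holding it until it was on the floor.

- **Seating:** it touched the floor with the TCP at 152.0 mm along the slot, as predicted. Pressing harder (about 19 N) moved it no further. I eased off, opened the jaws and backed out along the slot axis. The job was handed in at about 16.6 s.
- **After release:** in the scene camera, its top edge is within about a pixel of where a fully seated cassette's should be. In the wrist camera, it rests against the slot's lower wall, and the wrist force was close to zero.
- **Other objects:** by eye in the scene camera, the bottle, tape roll and blue look-alike are where they were.
- **Disagreement:** the wrist camera placed things about 1 mm off along the jaw direction compared with the arm's own position. I corrected for this by looking again during the insertion. No check failed.

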